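# Send out the dish and ring the service bell

### The job

Slide the white dish of mushrooms along the counter so that it sits wholly on the black pick-up tile. Then ring for service: press the brass plunger on the bell right down to its stop and let it spring back up. Keep the dish level on the counter, and leave the bell and everything else standing where it is.

Things in the scene. Friction and masses are not known exactly. Their poses are not given: they have to be found in the camera images.
- dish: shallow round white ceramic dish heaped with brown mushrooms (fixed in it), loose on the counter. Outer diameter 110 mm at the foot, 144 mm at 10 mm height, 150 mm at the rim; rim 30 mm high, mushrooms reach about 42 mm; 0.4 kg or so. Origin: centre of its underside, z up. It slides when pushed at the rim.
- tile: black square pick-up tile, 200 x 200 mm, with a 5 mm white border around it, let in flush with the counter (no step to slide over, does not move). Origin: its centre at counter height; x and y along its sides.
- bell: service bell, standing loose on the counter: black round base 90 mm diameter, steel dome, 48 mm high without the plunger, 0.4 kg. Origin: centre of its underside, z up.
- plunger_top (a point): centre of the top face of the bell's brass plunger button, diameter 22 mm, on the bell's axis; 64 mm above the counter when up, 56 mm when fully down. Press straight down.
- plunger (a joint): travel of the plunger in m: 0 when up, 0.008 at its stop. Spring: starts to move at 2.4 N, 7.2 N at the stop; returns by itself when let go.
- jar: bystander: amber glass jar with steel lid, 60 mm diameter, 85 mm high, loose. Origin: centre of its underside.
- mill: bystander: dark wooden pepper mill, 54 mm diameter, 152 mm high, loose. Origin: centre of its underside.
- ramekin: bystander: small blue empty ramekin, 76 mm rim diameter, 45 mm high, loose. Origin: centre of its underside.
Not all that is in view belongs to the job. What is meant by the dish is not pink or turquoise, and is the larger of those in its own colour.

How it is judged:
By the outcome, as a careful person would: the job done as asked, in the order asked, and still so for the second after the job is handed in, with the robot touching nothing.
It also fails if it takes over 53 s, if anything falls off the work surface, if the arm or the gripper's body presses on something with over 40 N, if the wrist force passes 120 N, or if a joint passes its speed limit or range.

### The arm

A 6-joint arm with a two-finger parallel gripper is mounted at the origin on the work surface. World frame = base frame: x ahead of the robot, y to its left, z up, the work surface at z = 0. Lengths are in m, angles in rad, forces in N, time in s.
With the tool pointing down it reaches from about 0.425 to 0.95 m from the base axis. Payload 14.7 kg.
Tool frame: the origin (TCP) lies at the very end of the fingers, on their centre line; the grasp point (between the pads) lies 19 mm behind it; z points along the fingers, x is the direction in which the jaws open and shut, and the axes are right-handed (so a half turn about z gives the same grasp; the last joint's range is limited). The gripper opens to 85 mm and grips with 20 to 120 N. Pads are 22 mm wide; open, the fingers measure 114 mm over their backs; the gripper's body (76 mm by 85 mm) begins 54 mm behind the grasp point. The pads swing forward as they close: fully open they stand 13 mm farther back than shut.
Start: joints at [1.263, 0.48, 1.596, -0, 1.065, -0.047], TCP at [0.168, 0.628, 0.231] pointing down, gripper open.
Joint ranges: [-2.75, 2.75], [-0.82, 2.05], [0.23, 2.67], [-1.56, 4.7], [0.09, 2.69], [-2.92, 2.92]. Speed limits (rad/s): [1.89, 1.89, 2.39, 3.01, 3.01, 3.01].

### API

Orientations are given as a unit quaternion [x, y, z, w].
In Python, from bench import * gives the robot as it stands.
- The arm moves only by the tool servo_tool, never from a script. Its argument "rows" is text: rows parted by semicolons, each of 7 numbers parted by spaces: the shift along the tool's x, y, z in m, then the turn, a rotation vector about the tool's x, y, z in rad, then the opening, from 0 (shut) to 1 (fully open). A call has 1 to 20 rows; each row is the pose to reach, as a shift and turn from the pose commanded when the call began, along the tool's axes at that moment; what a row does not reach only later rows make up. A row lasts 1/12 s, in which the tool goes at most 41.7 mm and 7.16 degrees, less where a joint would pass 70% of its speed; a pose out of reach is approached as far as the arm can. A call with a gripper value outside its range is refused whole. The fingers move at their own pace and stop on an object; "grip_force" is the grip in N (left out, the last holds). Time passes only in rows, so rows that repeat a pose let the fingers close. It gives the time, the measured TCP pose, the force and the opening at its end, in the units of the state.
- read_state(): the state, without advancing time (a new reading comes with each control period).
- capture(name): name is "side" or "top" or "wrist"; returns a dict with "pixels" (420x560x3 uint8, blue, green, red), "z_map" (420x560 float32, m along the optical axis (not along the pixel's ray), 0 where there is no reading), "K" (3x3 intrinsics, pixels), "cam_to_world" (4x4, takes a point from camera to world coordinates). Camera axes: x right, y down, z forward; pixel columns grow to the right and rows downward; lengths in m; the calibration is good to about 2 mm. A picture is of the moment at which its call begins.
- finish_job(): hands the job in, once; it reports no verdict.
Trained networks look in a picture, given as the dict that the camera call returned (one of the last four; its "shot" number tells which), for a name from the list of things; names that differ only in an ending like _2 or _b are one class to them, and where a whole thing is asked for, a point or a joint stands for the part that bears it (a point fixed in the world has none). Each returns a list of dicts, best first, with "conf" (0 to 1); they miss things now and then, are a little off and sometimes report something else, mostly with a low value. They report only what shows in the picture. A call takes as long as a camera call. They do not tell look-alikes from the thing itself.
- search_frame(picture, target): "position" ([x, y, z] in m, in world coordinates, good to about 4 mm: the middle of the surface that is visible of it).
The state is a dict: "time_s": time; "q": joint angles; "dq": joint speeds; "joint_torque": joint torques, N m; "eef_pos": TCP position; "tcp_rot": TCP orientation; "ft_force": force on the tool from outside, world axes, zero at the start; "torque": the same for the moment, N m; "finger_gap": finger opening in m.
Only numpy, scipy, OpenCV 4.12 (cv2) and the standard library are available. Lean on these libraries where they do the work, as an engineer would, in place of code of your own. Each camera call takes 0.05 s, during which the arm holds its last target.

## Working session

There is one attempt and no reset: what is moved stays moved. The work goes in short steps, Python scripts to look and compute and a tool call to move; the robot and the scene stay as the last step left them, time stands still between calls to the robot, and variables do not carry over. Pictures are saved under pics/ and viewed, and the job is handed in when it is done.

Besides the shell and the picture viewer there is one more tool, called by a JSON object that holds its "op" and its "data". servo_tool: Moves the arm, as the interface text tells. Its arguments: {"type":"object","properties":{"rows":{"type":"string"},"grip_force":{"type":"number"}},"required":["rows"]}

```bash
mkdir -p pics; cat > h.py <<'E'
from bench import *
import numpy as np, cv2
def p2w(c,u,v,z=None):
    K=c["K"];T=np.array(c["cam_to_world"])
    r=np.array([(u-K[0][2])/K[0][0],(v-K[1][2])/K[1][1],1.])
    if z is None: p=r*c["z_map"][int(v),int(u)]
    else:
        d=T[:3,:3]@r; return T[:3,3]+d*(z-T[2,3])/d[2]
    return T[:3,:3]@p+T[:3,3]
E
python3 - <<'E'
from h import *
s=read_state();print(s["time_s"],s["eef_pos"],s["tcp_rot"],s["ft_force"],s["finger_gap"])
for n in ["top","side"]:
    c=capture(n);cv2.imwrite(f"pics/{n}0.png",c["pixels"])
    np.savez(f"{n}0.npz",**{k:c[k] for k in ["pixels","z_map","K","cam_to_world"]})
    for t in ["dish","tile","bell","plunger_top","jar","mill","ramekin"]:
        for r in search_frame(c,t)[:4]: print(n,t,r["conf"],np.round(r["position"],3))
E
```

```text
0.0 [0.16747318 0.62765494 0.23067389] [ 7.93043480e-01  6.09164757e-01 -4.70559655e-04  3.41034231e-04] [0.93709629 0.69867564 0.32630571] 0.08543984694296168
top dish 0.95 [ 0.265 -0.26   0.018]
top dish 0.88 [ 0.253 -0.427  0.027]
top dish 0.77 [ 0.45  -0.41   0.012]
top dish 0.55 [ 0.469 -0.207  0.024]
top tile 0.87 [ 0.498  0.172 -0.001]
top bell 0.56 [0.665 0.085 0.036]
top plunger_top 0.55 [0.677 0.094 0.061]
top jar 0.75 [ 0.67 -0.09  0.09]
top mill 0.9 [ 0.616 -0.316  0.102]
top mill 0.24 [ 0.499  0.173 -0.001]
top ramekin 0.9 [0.662 0.333 0.018]
side dish 0.98 [ 0.272 -0.256  0.02 ]
side dish 0.81 [ 0.447 -0.398  0.014]
side dish 0.73 [ 0.47  -0.194  0.026]
side dish 0.57 [0.676 0.098 0.068]
side tile 0.6 [ 0.495  0.191 -0.   ]
side bell 0.7 [0.666 0.116 0.034]
side bell 0.68 [ 0.673 -0.069  0.056]
side plunger_top 0.69 [ 0.469 -0.194  0.031]
side plunger_top 0.59 [0.678 0.099 0.068]
side jar 0.65 [ 0.675 -0.069  0.059]
side mill 0.79 [ 0.627 -0.302  0.078]
side ramekin 0.89 [0.662 0.32  0.024]
```

View pics/top0.png

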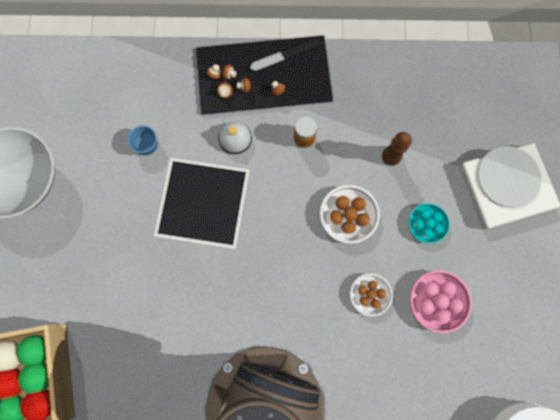

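View pics/side0.png

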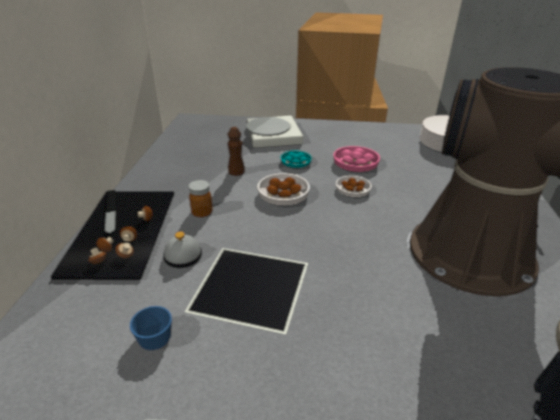

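Candidates in the top picture:
- Dish: large white dish (350,214), small white dish (371,295), pink dish (440,301), turquoise dish (428,223). By the description it is the large white one at (350,214).
- Tile: the white-bordered square at (203,203), not the black tray at (265,75).
- Bell: (235,137).

Next I'll take close crops and measure.

```bash
python3 - <<'E'
from h import *
c=dict(np.load("top0.npz"));im=c["pixels"]
print("cam",np.round(c["cam_to_world"],3).tolist(),c["K"][0][0])
H,W=im.shape[:2]
uu,vv=np.meshgrid(np.arange(W),np.arange(H));K=c["K"];T=c["cam_to_world"]
P=np.stack([(uu-K[0,2])/K[0,0]*c["z_map"],(vv-K[1,2])/K[1,1]*c["z_map"],c["z_map"]],-1)@T[:3,:3].T+T[:3,3]
np.save("P.npy",P)
def blob(cx,cy,R,z0,z1,name):
    d=np.hypot(P[...,0]-cx,P[...,1]-cy)
    m=(d<R)&(P[...,2]>z0)&(P[...,2]<z1)
    q=P[m][:,:2]; (a,b),r=cv2.minEnclosingCircle(q.astype(np.float32))
    print(name,m.sum(),"mean",q.mean(0).round(4),"circ",round(a,4),round(b,4),round(r,4), "zmax",P[(d<R)][:,2].max().round(4))
blob(.469,-.2,.11,.018,.06,"dish rim");blob(.469,-.2,.11,.006,.06,"dish")
blob(.67,.09,.06,.052,.08,"plunger");blob(.67,.09,.07,.01,.08,"bell");blob(.67,.09,.07,.03,.08,"dome")
blob(.67,-.085,.06,.07,.1,"jar");blob(.616,-.316,.08,.1,.2,"mill");blob(.66,.327,.07,.03,.06,"ram")
g=im.min(2);m=np.zeros_like(g);m[140:265,140:265]=(g[140:265,140:265]>200)
pts=np.argwhere(m)[:,::-1].astype(np.float32)
dk=np.zeros_like(g);dk[140:265,140:265]=(im.max(2)[140:265,140:265]<60)
n,l,st,ce=cv2.connectedComponentsWithStats(dk);i=1+st[1:,4].argmax()
r=cv2.minAreaRect(np.argwhere(l==i)[:,::-1].astype(np.float32));print(r)
for u,v in cv2.boxPoints(r): print(p2w(c,u,v,0).round(4))
print("tile c",p2w(c,*r[0],0).round(4))
y=im.copy()[100:320,140:480];cv2.imwrite("pics/crop0.png",cv2.resize(y,None,fx=2.3,fy=2.3,interpolation=cv2.INTER_CUBIC))
print("near gripper z over z>.1:",[(P[v,u]).round(2).tolist() for u,v in [(10,170),(20,200),(20,350),(60,340)]])
E
```

```text
cam [[0.013, -0.979, 0.204, 0.225], [-1.0, -0.013, -0.001, -0.033], [0.004, -0.204, -0.979, 1.245], [0.0, 0.0, 0.0, 1.0]] 490.20065905371763
dish rim 1443 mean [ 0.4684 -0.211 ] circ 0.4675 -0.2091 0.0749 zmax 0.0478
dish 2273 mean [ 0.469 -0.211] circ 0.4652 -0.2049 0.0963 zmax 0.0478
plunger 60 mean [0.6721 0.0903] circ 0.6704 0.0898 0.0133 zmax 0.0678
bell 785 mean [0.6644 0.0883] circ 0.6715 0.0904 0.0443 zmax 0.0678
dome 566 mean [0.6687 0.0895] circ 0.6719 0.0902 0.0371 zmax 0.0678
jar 358 mean [ 0.6757 -0.094 ] circ 0.6772 -0.0935 0.0271 zmax 0.0915
mill 340 mean [ 0.6228 -0.3203] circ 0.6273 -0.3232 0.0231 zmax 0.1544
ram 243 mean [0.6569 0.3292] circ 0.6546 0.3262 0.0391 zmax 0.0482
((201.43243408203125, 202.40541076660156), (74.30834197998047, 72.33555603027344), 9.462322235107422)
[0.4181 0.2784 0.    ]
[0.6093 0.259  0.    ]
[0.5784 0.0643 0.    ]
[0.3891 0.0893 0.    ]
tile c [0.4972 0.1727 0.    ]
near gripper z over z>.1: [[0.57, 0.67, 0.02], [0.49, 0.62, 0.04], [0.13, 0.55, 0.1], [0.15, 0.48, 0.04]]
```

View pics/crop0.png

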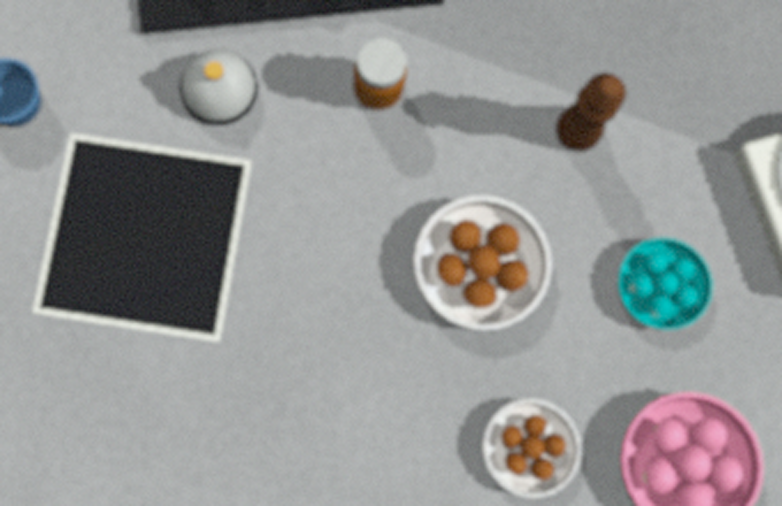

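The crop confirms it: the large white dish with brown mushrooms is at about (0.4675, -0.210), the bordered tile centre at (0.498, 0.172), and the bell at (0.672, 0.090). I'll open the jaws and push the rim with both fingers as a cradle, from the -y side.

{"op": "servo_tool", "data": {"rows": "-0.183 0.393 0 0 0 1.389 1;-0.183 0.393 0 0 0 1.389 1;-0.183 0.393 0 0 0 1.389 1;-0.183 0.393 0 0 0 1.389 1;-0.183 0.393 0 0 0 1.389 1;-0.183 0.393 0 0 0 1.389 1;-0.183 0.393 0 0 0 1.389 1;-0.183 0.393 0 0 0 1.389 1;-0.183 0.393 0 0 0 1.389 1;-0.183 0.393 0 0 0 1.389 1;-0.183 0.393 0 0 0 1.389 1;-0.183 0.393 0 0 0 1.389 1;-0.183 0.393 0 0 0 1.389 1;-0.183 0.393 0 0 0 1.389 1"}}

```text
time_s: 1.97
eef_pos: [0.4997, 0.35, 0.2312]
tcp_rot: [0.999, -0.038, -0.0, 0.0]
ft_force: [0.6, -0.5, 0.4]
finger_gap: 0.0854
```

{"op": "servo_tool", "data": {"rows": "0.01 0.656 0 0 0 0 1;0.01 0.656 0 0 0 0 1;0.01 0.656 0 0 0 0 1;0.01 0.656 0 0 0 0 1;0.01 0.656 0 0 0 0 1;0.01 0.656 0 0 0 0 1;0.01 0.656 0 0 0 0 1;0.01 0.656 0 0 0 0 1;0.01 0.656 0 0 0 0 1;0.01 0.656 0 0 0 0 1;0.01 0.656 0 0 0 0 1;0.01 0.656 0 0 0 0 1;0.01 0.656 0 0 0 0 1;0.01 0.656 0 0 0 0 1;0.01 0.656 0 0 0 0 1;0.01 0.656 0 0 0 0 1;0.01 0.656 0 0 0 0 1;0.01 0.656 0 0 0 0 1"}}

```text
time_s: 3.47
eef_pos: [0.4584, -0.3052, 0.2311]
tcp_rot: [0.999, -0.039, -0.0, -0.0]
ft_force: [-0.1, 0.6, -0.1]
finger_gap: 0.0853
```

```bash
python3 - <<'E'
from h import *
print(read_state()["eef_pos"])
c=capture("wrist");cv2.imwrite("pics/w1.png",c["pixels"])
s=capture("side");cv2.imwrite("pics/s1.png",s["pixels"])
for t in ["dish"]:
    for r in search_frame(c,t)+search_frame(s,t): print(r["conf"],np.round(r["position"],3))
P=np.load("P.npy")
m=(np.hypot(P[...,0]-.45,P[...,1]+.405)<.08)&(P[...,2]>.012)
print("turq ext",P[m].min(0),P[m].max(0))
E
```

```text
[ 0.45838381 -0.30519253  0.23113201]
0.94 [ 0.27  -0.255  0.017]
0.91 [ 0.446 -0.406  0.019]
0.73 [ 0.468 -0.203  0.026]
0.64 [ 0.244 -0.41   0.025]
0.89 [ 0.256 -0.414  0.023]
0.85 [ 0.466 -0.196  0.028]
0.7 [ 0.27  -0.255  0.019]
0.66 [ 0.447 -0.399  0.015]
turq ext [ 0.39519928 -0.46448513  0.0120126 ] [ 0.49940314 -0.35896919  0.03257778]
```

View pics/w1.png

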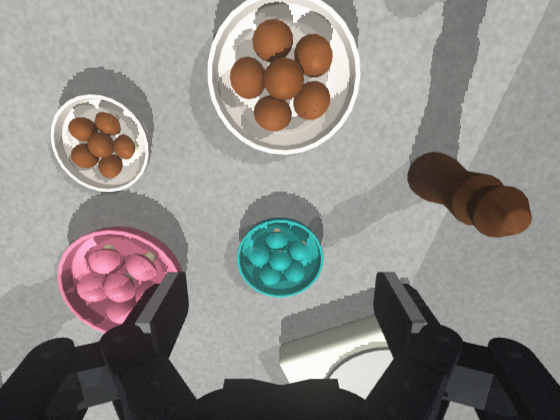

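View pics/s1.png

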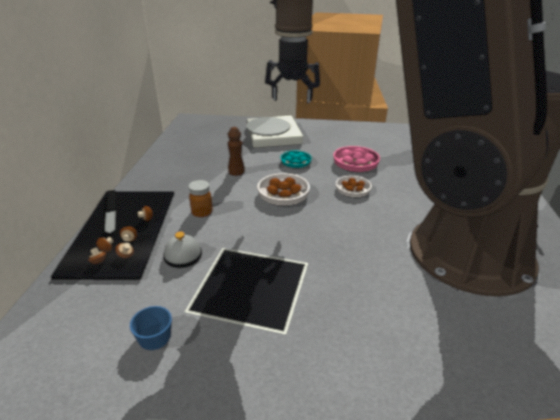

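{"op": "servo_tool", "data": {"rows": "0.002 0 0.03 0 0 0 1;0.002 0 0.06 0 0 0 1;0.002 0 0.09 0 0 0 1;0.002 0 0.12 0 0 0 1;0.002 0 0.15 0 0 0 1;0.002 0 0.18 0 0 0 1;0.002 0 0.205 0 0 0 1;0.002 0 0.217 0 0 0 1;0.002 0 0.221 0 0 0 1;0.002 0 0.221 0 0 0 1"}}

```text
time_s: 4.5
eef_pos: [0.4603, -0.3043, 0.0101]
tcp_rot: [0.999, -0.039, -0.0, -0.0]
ft_force: [-0.7, 0.7, 0.8]
finger_gap: 0.0855
```

```bash
python3 - <<'E'
from h import *
s=capture("side");cv2.imwrite("pics/s2.png",cv2.resize(s["pixels"][80:240,200:400],None,fx=4,fy=3.7,interpolation=cv2.INTER_CUBIC))
c=capture("wrist");cv2.imwrite("pics/w2.png",c["pixels"])
E
```

```text
(no output)
```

View pics/s2.png

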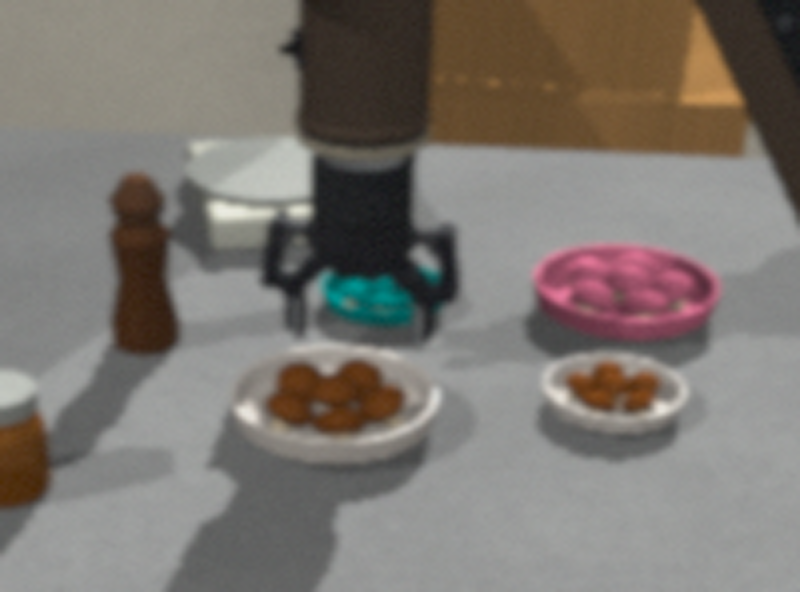

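View pics/w2.png

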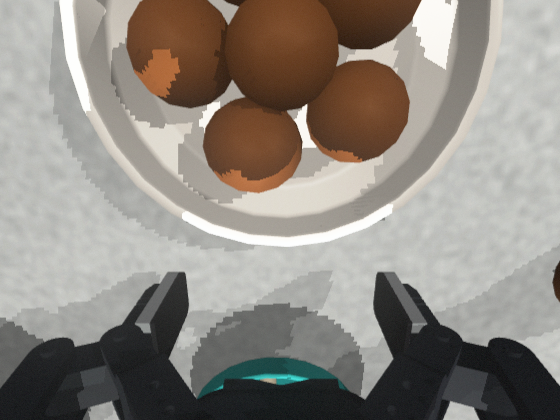

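{"op": "servo_tool", "data": {"rows": "0 -0.004 0.005 0 0 0 1;0 -0.01 0.005 0 0 0 1;0 -0.016 0.005 0 0 0 1;0 -0.022 0.005 0 0 0 1;0 -0.029 0.005 0 0 0 1;0 -0.037 0.005 0 0 0 1;0 -0.046 0.005 0 0 0 1;0 -0.056 0.005 0 0 0 1;0 -0.066 0.005 0 0 0 1;0 -0.076 0.005 0 0 0 1;0 -0.086 0.005 0 0 0 1;0 -0.096 0.005 0 0 0 1;0 -0.106 0.005 0 0 0 1;0 -0.114 0.005 0 0 0 1;0 -0.12 0.005 0 0 0 1;0 -0.12 0.005 0 0 0 1"}}

```text
time_s: 5.93
eef_pos: [0.4695, -0.184, 0.0052]
tcp_rot: [0.999, -0.039, -0.0, -0.0]
ft_force: [-0.2, 0.9, -0.5]
finger_gap: 0.0854
```

```bash
python3 - <<'E'
from h import *
c=capture("wrist");cv2.imwrite("pics/w3.png",c["pixels"])
s=capture("side");cv2.imwrite("pics/s3.png",s["pixels"])
for r in search_frame(s,"dish"): print(r["conf"],np.round(r["position"],3))
E
```

```text
0.75 [ 0.254 -0.411  0.025]
0.64 [ 0.478 -0.102  0.032]
0.64 [ 0.425 -0.42   0.015]
0.55 [ 0.271 -0.255  0.02 ]
```

View pics/w3.png

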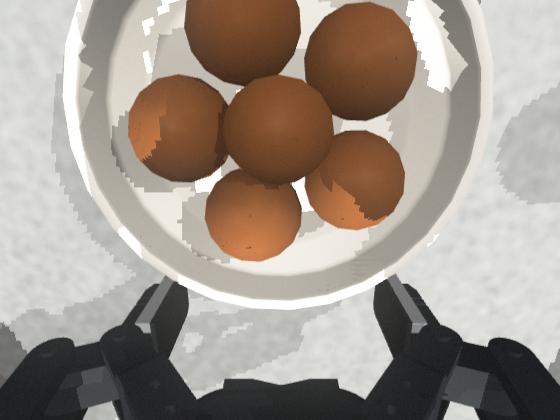

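View pics/s3.png

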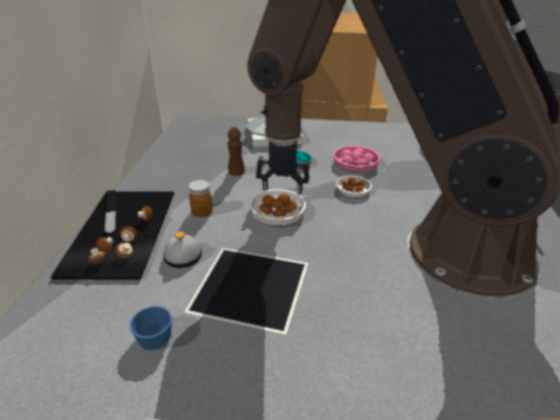

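{"op": "servo_tool", "data": {"rows": "0 -0.004 0 0 0 0 1;0 -0.01 0 0 0 0 1;0 -0.018 0 0 0 0 1;0 -0.029 0 0 0 0 1;0 -0.042 0 0 0 0 1;0 -0.055 0 0 0 0 1;0 -0.068 0 0 0 0 1;0 -0.081 0 0 0 0 1;0 -0.094 0 0 0 0 1;0 -0.107 0 0 0 0 1;0 -0.12 0 0 0 0 1;0 -0.133 0 0 0 0 1;0 -0.146 0 0 0 0 1;0 -0.159 0 0 0 0 1;0 -0.172 0 0 0 0 1;0 -0.184 0 0 0 0 1;0 -0.195 0 0 0 0 1;0 -0.205 0 0 0 0 1;0 -0.211 0 0 0 0 1;0 -0.215 0 0 0 0 1"}}

```text
time_s: 7.75
eef_pos: [0.4867, 0.0298, 0.0053]
tcp_rot: [0.999, -0.039, -0.0, -0.0]
ft_force: [-1.0, -1.3, -1.3]
finger_gap: 0.0853
```

{"op": "servo_tool", "data": {"rows": "0 -0.004 0 0 0 0 1;0 -0.011 0 0 0 0 1;0 -0.019 0 0 0 0 1;0 -0.027 0 0 0 0 1;0 -0.035 0 0 0 0 1;0 -0.042 0 0 0 0 1;0 -0.048 0 0 0 0 1;0 -0.053 0 0 0 0 1;0 -0.056 0 0 0 0 1;0 -0.058 0 0 0 0 1;0 -0.058 0 0 0 0 1"}}

```text
time_s: 8.67
eef_pos: [0.4914, 0.0871, 0.0053]
tcp_rot: [0.999, -0.039, 0.0, -0.0]
ft_force: [0.5, -0.3, 0.2]
finger_gap: 0.0855
```

```bash
python3 - <<'E'
from h import *
s=capture("side");cv2.imwrite("pics/s4.png",s["pixels"])
c=capture("top");cv2.imwrite("pics/t4.png",c["pixels"])
for r in search_frame(s,"dish")[:5]+search_frame(c,"dish"): print(r["conf"],np.round(r["position"],3))
E
```

```text
0.87 [ 0.253 -0.414  0.023]
0.86 [0.494 0.17  0.029]
0.78 [ 0.271 -0.256  0.021]
0.67 [ 0.446 -0.397  0.018]
0.7 [ 0.448 -0.412  0.015]
0.69 [ 0.254 -0.43   0.025]
0.62 [ 0.265 -0.259  0.023]
```

View pics/s4.png

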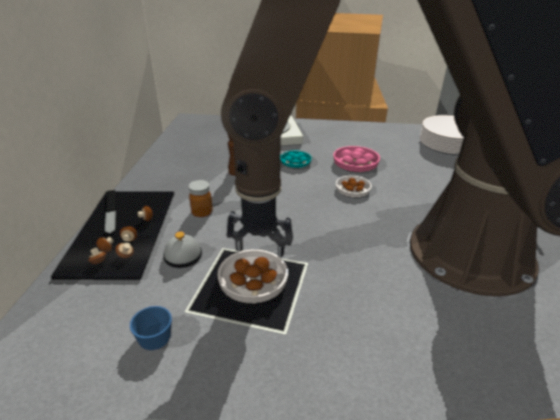

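View pics/t4.png

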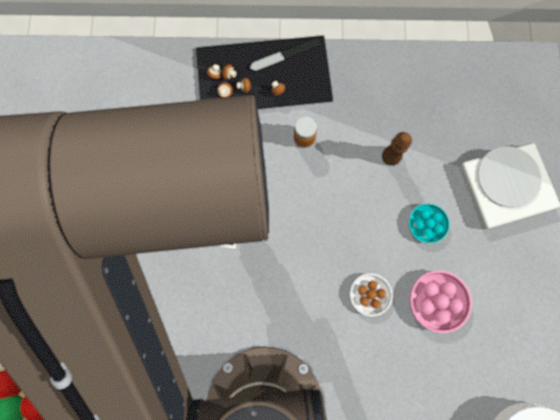

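```bash
cat >> h.py <<'E'
def cloud(c):
    z=c["z_map"];H,W=z.shape;K=c["K"];T=np.array(c["cam_to_world"])
    uu,vv=np.meshgrid(np.arange(W),np.arange(H))
    P=np.stack([(uu-K[0][2])/K[0][0]*z,(vv-K[1][2])/K[1][1]*z,z],-1)@T[:3,:3].T+T[:3,3]
    P[z<=0]=np.nan; return P
E
python3 - <<'E'
from h import *
for c,ctr in [(dict(np.load("side0.npz")),(.4675,-.21)),(capture("side"),(.495,.165))]:
    P=cloud(c);im=c["pixels"]
    b,g,r=[im[...,i].astype(int) for i in range(3)]
    d=np.hypot(P[...,0]-ctr[0],P[...,1]-ctr[1])
    m=(d<.1)&(P[...,2]>.024)&(P[...,2]<.034)&(abs(r-b)<30)&(r>130)
    q=P[m][:,:2];(x,y),R=cv2.minEnclosingCircle(q.astype(np.float32));print("rim",m.sum(),x,y,R)
    # mushrooms mean
    mm=(d<.1)&(r-b>60)&(P[...,2]>.02)
    print("mush",mm.sum(),P[mm].mean(0).round(4))
E
```

```text
rim 246 0.46921995282173157 -0.20601430535316467 0.07736843824386597
mush 313 [ 0.4662 -0.1998  0.032 ]
rim 401 0.49969571828842163 0.15399739146232605 0.0820501446723938
mush 603 [0.4926 0.164  0.0321]
```

{"op": "servo_tool", "data": {"rows": "0 -0.003 0 0 0 0 1;0 -0.007 0 0 0 0 1;0 -0.01 0 0 0 0 1;0 -0.012 0 0 0 0 1;0 -0.013 0 0 0 0 1;0 -0.013 0 0 0 0 1;0 -0.006 0 0 0 0 1;0 0.014 0 0 0 0 1;0 0.034 0 0 0 0 1;0 0.034 0 0 0 0 1;0 0.034 -0.04 0 0 0 1;0 0.034 -0.08 0 0 0 1;0 0.034 -0.12 0 0 0 1;0 0.034 -0.16 0 0 0 1;0 0.034 -0.18 0 0 0 1;0 0.034 -0.18 0 0 0 1"}}

```text
time_s: 10.25
eef_pos: [0.4911, 0.0529, 0.19]
tcp_rot: [0.999, -0.04, 0.004, -0.0]
ft_force: [1.4, 0.9, -0.3]
finger_gap: 0.0853
```

```bash
python3 - <<'E'
from h import *
c=capture("side");P=cloud(c);im=c["pixels"]
cv2.imwrite("pics/s5.png",cv2.resize(im[180:360,120:360],None,fx=3.2,fy=3.2,interpolation=cv2.INTER_CUBIC))
w=capture("wrist");cv2.imwrite("pics/w5.png",w["pixels"])
for n,c in [("side",c),("wrist",w)]:
    P=cloud(c);im=c["pixels"]
    b,g,r=[im[...,i].astype(int) for i in range(3)]
    d=np.hypot(P[...,0]-.497,P[...,1]-.17)
    mm=(d<.1)&(r-b>60)&(P[...,2]>.02)
    m=(d<.1)&(P[...,2]>.024)&(P[...,2]<.034)&(abs(r-b)<30)&(r>130)
    q=P[m][:,:2];print(n,m.sum(),cv2.minEnclosingCircle(q.astype(np.float32)),"mush",P[mm].mean(0).round(4))
    for t in ["dish","plunger_top","bell"]:
        for r in search_frame(c,t)[:2]: print(t,r["conf"],np.round(r["position"],3))
E
```

```text
side 500 ((0.4973263144493103, 0.17179527878761292), 0.07594980299472809) mush [0.4938 0.1765 0.0324]
dish 0.96 [ 0.254 -0.414  0.024]
dish 0.64 [0.496 0.18  0.031]
plunger_top 0.49 [0.678 0.103 0.068]
plunger_top 0.41 [ 0.678 -0.067  0.057]
wrist 2688 ((0.49678725004196167, 0.17025277018547058), 0.07461247593164444) mush [0.4978 0.1682 0.0336]
dish 0.86 [0.493 0.164 0.028]
dish 0.57 [ 0.24  -0.231  0.017]
plunger_top 0.65 [0.671 0.094 0.062]
bell 0.93 [0.66  0.098 0.04 ]
```

View pics/s5.png

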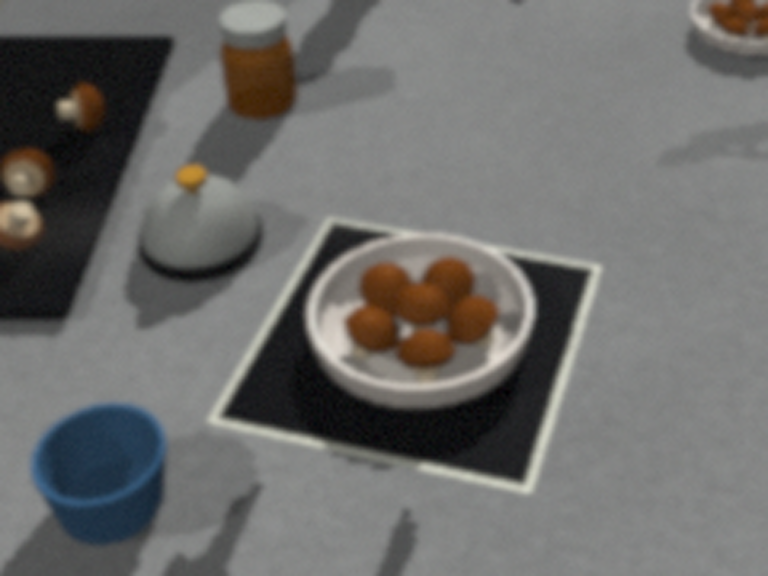

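View pics/w5.png

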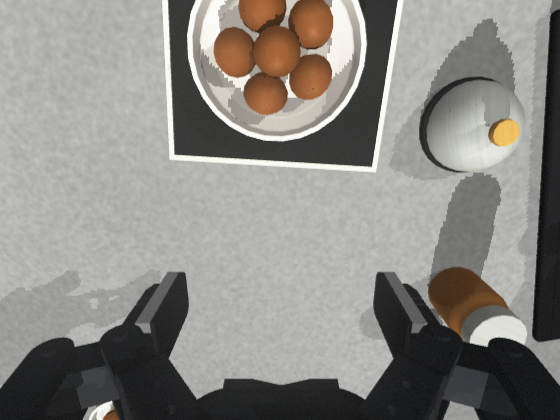

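```bash
python3 - <<'E'
from h import *
st=read_state();print(st["eef_pos"],st["tcp_rot"],st["ft_force"])
w=capture("wrist");P=cloud(w);im=w["pixels"].astype(int)
def pl(P,im):
    d=np.hypot(P[...,0]-.672,P[...,1]-.09)
    m=(d<.04)&(im[...,2]-im[...,0]>80)
    q=P[m];top=q[q[:,2]>.058];print(m.sum(),q.mean(0).round(4),top[:,:2].mean(0).round(4),cv2.minEnclosingCircle(top[:,:2].astype(np.float32)),np.percentile(q[:,2],[5,50,95]).round(4))
pl(P,im)
c=dict(np.load("top0.npz"));pl(cloud(c),c["pixels"].astype(int))
c=dict(np.load("side0.npz"));pl(cloud(c),c["pixels"].astype(int))
E
```

```text
[0.48804275 0.05282764 0.18426301] [ 9.99219286e-01 -3.94942248e-02 -1.00962011e-03  7.41267144e-05] [ 0.49631256 -0.6138417  -0.38110981]
590 [0.6741 0.0926 0.0635] [0.674  0.0926] ((0.6746740341186523, 0.09224475920200348), 0.010975671000778675) [0.0623 0.0637 0.0649]
41 [0.6733 0.0918 0.062 ] [0.6731 0.0913] ((0.6731148362159729, 0.09204601496458054), 0.009738118387758732) [0.0572 0.0621 0.067 ]
41 [0.6725 0.0946 0.062 ] [0.6725 0.0946] ((0.6744178533554077, 0.09537695348262787), 0.011088269762694836) [0.06   0.0621 0.0634]
```

{"op": "servo_tool", "data": {"rows": "0.03 -0.009 0 0 0 0 0.5;0.06 -0.018 0 0 0 0 0;0.09 -0.027 0 0 0 0 0;0.12 -0.036 0 0 0 0 0;0.15 -0.045 0 0 0 0 0;0.17 -0.05 0 0 0 0 0;0.177 -0.051 0 0 0 0 0;0.177 -0.051 0 0 0 0 0;0.177 -0.051 0.02 0 0 0 0;0.177 -0.051 0.045 0 0 0 0;0.177 -0.051 0.07 0 0 0 0;0.177 -0.051 0.08 0 0 0 0;0.177 -0.051 0.08 0 0 0 0;0.177 -0.051 0.08 0 0 0 0", "grip_force": 30}}

```text
time_s: 11.87
eef_pos: [0.6684, 0.0896, 0.1056]
tcp_rot: [0.999, -0.04, -0.0, 0.0]
ft_force: [0.7, -1.3, 0.1]
finger_gap: 0.0
```

```bash
python3 - <<'E'
from h import *
st=read_state();print(st["eef_pos"],st["tcp_rot"],st["ft_force"])
w=capture("wrist");cv2.imwrite("pics/w6.png",w["pixels"])
P=cloud(w);im=w["pixels"].astype(int)
d=np.hypot(P[...,0]-.672,P[...,1]-.09)
m=(d<.04)&(im[...,2]-im[...,0]>80);q=P[m]
if len(q):print(m.sum(),q.mean(0).round(4),cv2.minEnclosingCircle(q[:,:2].astype(np.float32)))
s=capture("side");cv2.imwrite("pics/s6.png",cv2.resize(s["pixels"][130:330,100:340],None,fx=3,fy=3,interpolation=cv2.INTER_CUBIC))
E
```

```text
[0.66844874 0.08958551 0.10557364] [ 9.99218182e-01 -3.95321287e-02 -4.81392106e-04  5.88349878e-05] [ 0.69088311 -1.31404849  0.13175125]
842 [0.6749 0.0935 0.0637] ((0.6749396920204163, 0.09308740496635437), 0.010571732185781002)
```

View pics/w6.png

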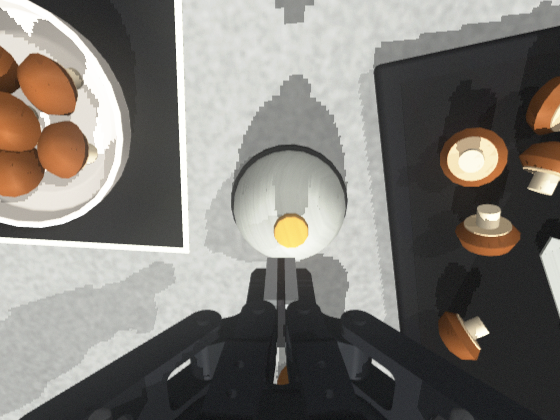

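View pics/s6.png

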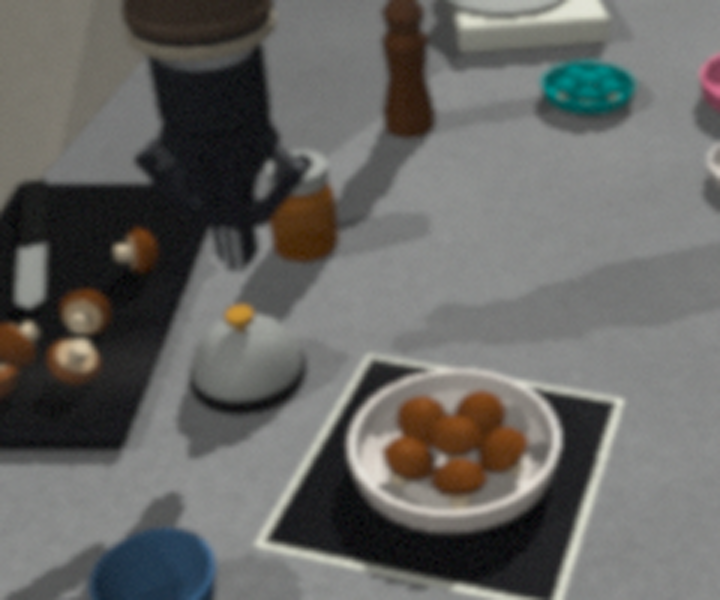

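{"op": "servo_tool", "data": {"rows": "0.005 -0.0035 0 0 0 0 0;0.005 -0.0035 0 0 0 0 0;0.005 -0.0035 0.01 0 0 0 0;0.005 -0.0035 0.02 0 0 0 0;0.005 -0.0035 0.03 0 0 0 0;0.005 -0.0035 0.034 0 0 0 0;0.005 -0.0035 0.034 0 0 0 0;0.005 -0.0035 0.034 0 0 0 0"}}

```text
time_s: 12.63
eef_pos: [0.674, 0.0927, 0.0706]
tcp_rot: [0.999, -0.04, -0.001, 0.0]
ft_force: [0.7, -0.7, 0.3]
finger_gap: -0.0002
```

```bash
python3 - <<'E'
from h import *
st=read_state();print(st["eef_pos"],st["tcp_rot"],st["ft_force"])
w=capture("wrist");cv2.imwrite("pics/w7.png",w["pixels"])
E
```

```text
[0.6739992  0.09274513 0.0706083 ] [ 9.99218874e-01 -3.95133515e-02 -5.74849476e-04  8.07025452e-05] [ 0.69572095 -0.65933906  0.26054274]
```

View pics/w7.png

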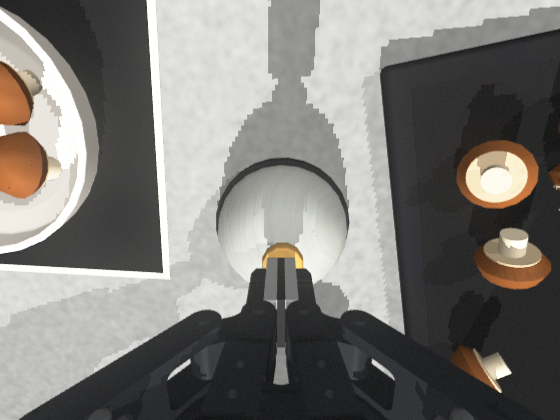

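{"op": "servo_tool", "data": {"rows": "0 0 0.003 0 0 0 0;0 0 0.006 0 0 0 0;0 0 0.009 0 0 0 0;0 0 0.011 0 0 0 0;0 0 0.0125 0 0 0 0;0 0 0.0125 0 0 0 0"}}

```text
time_s: 13.18
eef_pos: [0.6746, 0.0928, 0.0588]
tcp_rot: [0.999, -0.039, 0.0, -0.0]
ft_force: [1.1, -0.1, 5.6]
finger_gap: 0.0001
```

{"op": "servo_tool", "data": {"rows": "0 0 0.001 0 0 0 0;0 0 0.002 0 0 0 0;0 0 0.003 0 0 0 0;0 0 0.0035 0 0 0 0;0 0 0.0035 0 0 0 0"}}

```text
time_s: 13.6
eef_pos: [0.6747, 0.0928, 0.056]
tcp_rot: [0.999, -0.039, 0.0, -0.0]
ft_force: [-1.5, -0.2, 9.5]
finger_gap: -0.0003
```

{"op": "servo_tool", "data": {"rows": "0 0 0.0005 0 0 0 0;0 0 0.001 0 0 0 0;0 0 0.001 0 0 0 0;0 0 0.001 0 0 0 0"}}

```text
time_s: 13.93
eef_pos: [0.6748, 0.0929, 0.0559]
tcp_rot: [0.999, -0.039, 0.001, -0.0]
ft_force: [-5.8, -1.9, 23.0]
finger_gap: 0.0004
```

The force jumped to 23 N while z held at 0.056, so the plunger is on its stop. Now I'll lift straight up.

{"op": "servo_tool", "data": {"rows": "0 0 -0.003 0 0 0 0;0 0 -0.008 0 0 0 0;0 0 -0.015 0 0 0 0;0 0 -0.03 0 0 0 0;0 0 -0.06 0 0 0 0;0 0 -0.1 0 0 0 0;0 0 -0.14 0 0 0 0;0 0 -0.17 0 0 0 0;0 0 -0.17 0 0 0 0;0 0 -0.17 0 0 0 0"}}

```text
time_s: 14.77
eef_pos: [0.6751, 0.0929, 0.2267]
tcp_rot: [0.999, -0.039, 0.002, -0.0]
ft_force: [-0.2, -0.5, -0.7]
finger_gap: 0.0002
```

```bash
python3 - <<'E'
from h import *
st=read_state();print(st["time_s"],st["eef_pos"],st["ft_force"])
w=capture("wrist");cv2.imwrite("pics/w8.png",w["pixels"])
s=capture("side");cv2.imwrite("pics/s8.png",s["pixels"])
for c in (w,s):
    P=cloud(c);im=c["pixels"].astype(int)
    d=np.hypot(P[...,0]-.672,P[...,1]-.09)
    m=(d<.04)&(im[...,2]-im[...,0]>80);q=P[m]
    if len(q):print("plunger",m.sum(),q.mean(0).round(4),q[:,2].max())
    d=np.hypot(P[...,0]-.497,P[...,1]-.17)
    m=(d<.1)&(P[...,2]>.024)&(P[...,2]<.034)&(abs(im[...,2]-im[...,0])<30)&(im[...,2]>130)
    if m.sum()>10: print("dish",cv2.minEnclosingCircle(P[m][:,:2].astype(np.float32)))
E
```

```text
14.7667 [0.6751364  0.09289399 0.22667079] [-0.17282349 -0.50275718 -0.71209926]
plunger 359 [0.6749 0.0936 0.0637] 0.06577847534805348
dish ((0.49663588404655457, 0.1704683005809784), 0.07504154741764069)
plunger 41 [0.6728 0.0939 0.0614] 0.06347107539629804
dish ((0.49646779894828796, 0.17049981653690338), 0.0759180411696434)
```

View pics/s8.png

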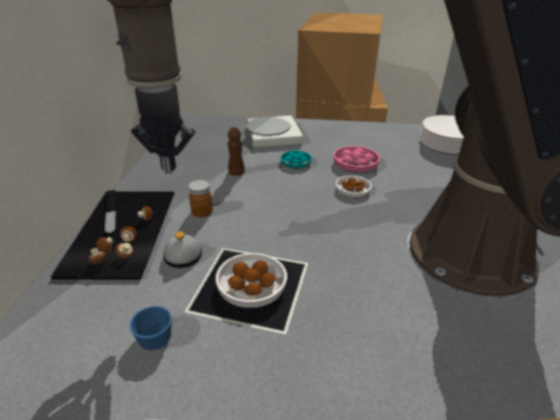

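View pics/w8.png

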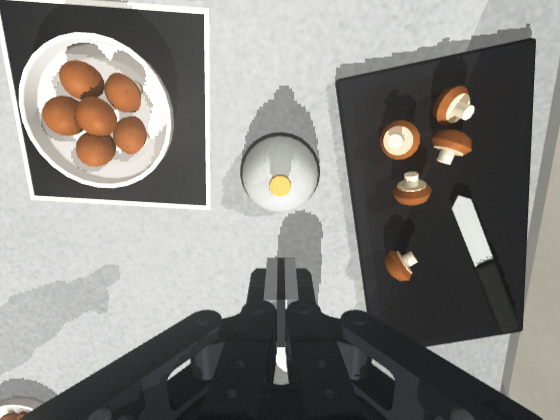

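The dish is well inside the tile. The plunger is back up (top at z ≈ 0.064), the bell and bystanders haven't moved, and the arm is clear.

```bash
python3 -c "
from bench import *
print(finish_job())"
```

```text
the job is handed in; nothing more can be done
None
```

I slid the large white mushroom dish onto the black pick-up tile, pressed the bell's plunger to its stop and let it spring back. The job is handed in, at about 15 s of the 53 s allowed; no verdict was reported.

- **Dish:** I pushed it at the rim with the open fingers. The last rim fits put it at about (0.497, 0.170) against a measured tile centre of (0.497, 0.173), so the rim has over 20 mm to spare on every side. The pictures show it level.
- **Bell:** I pressed straight down with the fingers closed. The height stopped at 0.056 m while the force rose from 9.5 N to 23 N, which means it reached the stop. After the lift, the plunger top measured about 0.064 m from the wrist camera, which is the "up" height, with the wrist force near zero. The bell's plunger stayed within a millimetre of where it was.
- **Bystanders:** The jar, mill, ramekin and other dishes look unmoved in the last side picture. I judged this by eye and did not re-measure them.
- **Disagreement:** The side and wrist cameras differ by up to about 2 mm on the plunger. The network's dish positions were up to about 10 mm off, so I used the rim fits instead. One rim fit, taken while the gripper was still at the dish, was poor (radius 82 mm) and I gave it little weight.

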